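# Set the butt cap of a fly-rod reel seat

## Task

The knurled butt cap on the upright fly-rod reel seat is only caught on its thread: screw it on clockwise until it bottoms out on the brass shoulder, then back it off a quarter turn so that the joint keeps its glue gap. Finish while still gripping the cap by its sides between the fingers, holding it still there for the glue to grab: do not let go at the end. Leave the other things on the bench as they are.

Things in the scene. Friction and masses are not known exactly. Their poses are not given: they have to be found in the camera images.
- stand: Fixed stand: plywood board 240 x 200 x 18 mm, in its middle a wooden clamp block (70 x 61 mm, top 78 mm above the table) holding the reel seat upright: dark wood barrel 21 mm across, then a brass shoulder ring 28 mm across, its top 130 mm above the table, then the thread. Origin on the table under the middle of the board, on the axis of seat and cap.
- cap: Knurled aluminium cap, upright cylinder 28 mm across, 30 mm tall, a red mark from its top's middle to the rim. It only turns and travels on its thread; it cannot come off. Origin: on the axis at its underside; x towards the mark. Underside 130 mm above the table when bottomed out, 1 mm higher per radian short of that: the hand should follow. Grip its side in any direction from above.
- cap_grip (a point): Point on the cap's axis, 16 mm above its underside (14 mm below its top): the height to grip, now and at the end. It travels with the cap.
- cap_turn (a joint): Turn of the cap, rad; grows as it is screwed on (clockwise from above). 6.0 = bottomed out, a hard stop where the torque rises sharply; 4.43 = a quarter turn back. Starts between 2.0 and 3.8, so 2.2 to 4.0 rad remain, more than one grasp gives most wrists: turn, open, swing back, grip again. The thread's friction (0.06 N m) keeps the cap where it is left.
- cork_ring: Loose cork ring 34 mm across, 13 mm tall, lying on the board. Leave it. Origin at its underside.
- spare_hood: Loose brass tube 25 mm across, 22 mm tall, standing on the board. Leave it. Origin at its underside.
- soda_can: Red drinks can 66 mm across, 122 mm tall, to the robot's left. Leave it. Origin at its underside.
- water_bottle: Pink drinking bottle 72 mm across, 210 mm tall, to the right. Leave it. Origin at its underside.
- hook_jar: Amber jar with black lid, 48 mm across, 55 mm tall, to the left. Leave it. Origin at its underside.
- thread_spool: Green thread spool 32 mm across, 28 mm tall, to the right. Leave it. Origin at its underside.
- bodkin: Screwdriver-like bodkin with a wooden handle, 160 mm long, lying on the table to the right. Leave it.

How it is judged:
By the outcome, as a careful person would: the job done as asked, in the order asked, and still so for the second after the job is handed in, while the arm keeps its last pose, push and grip.
It also fails if it takes over 51 s, if anything falls off the work surface, if the arm or the gripper's body presses on something with over 40 N, if the wrist force passes 120 N, or if a joint passes its speed limit or range.

## Robot

A 6-joint arm with a two-finger parallel gripper is mounted at the origin on the work surface. World frame = base frame: x ahead of the robot, y to its left, z up, the work surface at z = 0. Lengths are in m, angles in rad, forces in N, time in s.
With the tool pointing down it reaches from about 0.375 to 0.9 m from the base axis. Payload 3.1 kg.
Tool frame: the origin (TCP) lies on the centre line of the jaws, within the pads' length; the fingertips stand 11 mm ahead of it and the grasp point (between the pads) lies 8 mm behind it; x points along the fingers, y is the direction in which the jaws open and shut, and the axes are right-handed (so a half turn about x gives the same grasp; the last joint's range is limited). The gripper opens to 87 mm and grips with 3 to 60 N. Pads are 19 mm wide; open, the fingers measure 117 mm over their backs; the gripper's body (75 mm by 190 mm) begins 51 mm behind the grasp point.
Start: joints at [-1.28, 0.527, 1.433, -0, 1.181, -0.178], TCP at [0.282, -0.558, 0.234] pointing down, gripper open.
Joint ranges: [-3.08, 3.08], [-0.75, 2.2], [0.22, 2.44], [-1.43, 4.57], [0, 2.65], [-2.85, 2.85]. Speed limits (rad/s): [2.79, 2.79, 3.14, 3.14, 3.14, 3.14].

## Interface

Orientations are given as a unit quaternion [x, y, z, w].
In Python, from rig import robot, camera, camera_info gives the robot as it stands.
- The arm moves only by the shell command python3 -m inch 'ROWS' [FORCE]. ROWS is JSON, a list that holds one entry, the list of rows, each a list of 5 numbers: the shift along the tool's x, y, z in cm, then the turn about the tool's x in rad, then the opening, from 0 (shut) to 1 (fully open). A call has 1 to 8 rows; each row shifts and turns the pose as measured when the row begins, along the tool's axes as they then stand; what a row does not reach is not made up. A row lasts 1/12 s, in which the tool goes at most 41.7 mm and 7.16 degrees, less where a joint would pass 70% of its speed; a pose out of reach is approached as far as the arm can. A call with a gripper value outside its range is refused whole. The fingers move at their own pace and stop on an object; FORCE is the grip in N (left out, the last holds). Time passes only in rows, so rows that do not move let the fingers close. It gives the time, the measured TCP pose, the force and the opening at its end, in the units of the state.
- robot.get_obs(): the state, without advancing time (a new reading comes with each control period).
- camera(name): name is "scene" or "top"; returns the picture (420x560x3 uint8, red, green, blue); there is no depth.
- camera_info(name): a dict with "camera_matrix" (3x3 intrinsics, pixels), "dist" ([k1, k2, p1, p2, k3] as OpenCV has them; the pictures are not rectified), "rvec" (rotation vector, rad) and "tvec" (3), from world to camera coordinates, as OpenCV has them. Camera axes: x right, y down, z forward; pixel columns grow to the right and rows downward; lengths in m; the calibration is good to about 2 mm. A picture is of the moment at which its call begins. camera_info takes no time and is no camera call.
- robot.hand_in(): hands the job in, once; it reports no verdict.
The state is a dict: "time": time; "q": joint angles; "joint_velocities": joint speeds; "joint_torque": joint torques, N m; "position": TCP position; "tool_rot": TCP orientation; "ft_force": force on the tool from outside, world axes, zero at the start; "moment": the same for the moment, N m; "grip_width": finger opening in m.
Only numpy, scipy, OpenCV 4.12 (cv2) and the standard library are available. Lean on these libraries where they do the work, as an engineer would, in place of code of your own. Each camera call takes 0.05 s, during which the arm holds its last target. There are 200 camera calls.

## Working session

There is one attempt and no reset: what is moved stays moved. The work goes in short steps, Python scripts to look and compute and a shell command to move; the robot and the scene stay as the last step left them, time stands still between calls to the robot, and variables do not carry over. Pictures are saved under pics/ and viewed, about 8 in all and at most 12, crops included, and the job is handed in when it is done.

```bash
ls; mkdir -p pics; python3 - <<'E'
from rig import robot,camera,camera_info
import cv2,numpy as np
for n in("scene","top"):
    cv2.imwrite(f"pics/{n}0.png",camera(n)[:,:,::-1])
    i=camera_info(n);R=cv2.Rodrigues(np.array(i["rvec"],float))[0];print(n,np.round(-R.T@np.array(i["tvec"]).ravel(),3),np.round(i["camera_matrix"],1).tolist())
o=robot.get_obs();print(o)
E
```

```text
pics
scene [ 0.992 -0.654  0.831] [[429.3, 0.0, 277.5], [0.0, 429.3, 210.0], [0.0, 0.0, 1.0]]
top [ 0.443 -0.009  1.356] [[470.7, 0.0, 278.5], [0.0, 470.7, 210.1], [0.0, 0.0, 1.0]]
{'time': 0.1, 'q': array([-1.28050526e+00,  5.28405268e-01,  1.43374529e+00, -1.82385878e-05,
        1.18138206e+00, -1.78556590e-01]), 'joint_velocities': array([-0.00170049, -0.00259015, -0.00301228,  0.00103232,  0.00087886,
        0.00038602]), 'joint_torque': array([-8.50199085e-04, -4.40988350e+01, -1.77149230e+01,  6.34048996e-02,
        5.33827522e-02, -5.54975406e-05]), 'position': array([ 0.28222161, -0.55695759,  0.23265894]), 'tool_rot': array([-0.68772109, -0.1649354 ,  0.68780959, -0.16356644]), 'ft_force': array([ 0.03969057, -0.08159266, -0.67673525]), 'moment': array([-0.01468032,  0.01540407,  0.0622076 ]), 'grip_width': 0.08695148032682201}
```

View pics/scene0.png

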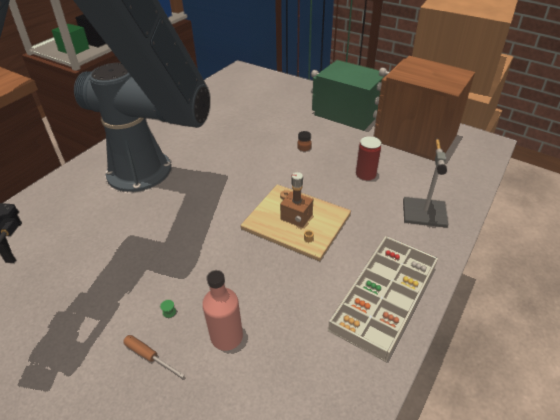

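View pics/top0.png

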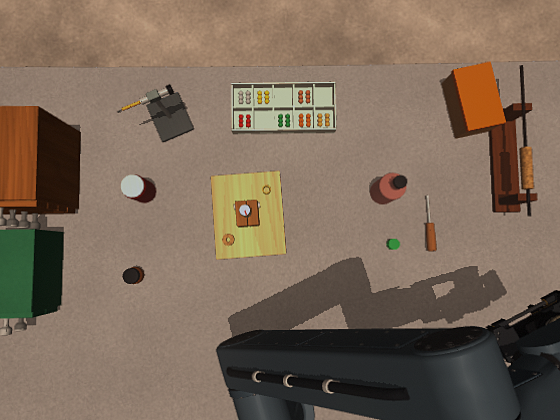

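The scene view shows the stand, with the cap at about (297,180). In the top view the cap is at about (245,211), clear of the other items. Next I'll locate the cap and its mark.

```bash
cat > h.py <<'E'
from rig import robot,camera,camera_info
import cv2,numpy as np
def ray(n,uv,z):
    i=camera_info(n);R=cv2.Rodrigues(np.array(i["rvec"],float))[0];c=-R.T@np.array(i["tvec"],float).ravel()
    p=cv2.undistortPoints(np.array(uv,float).reshape(-1,1,2),np.array(i["camera_matrix"]),np.array(i["dist"])).reshape(-1,2)
    d=np.c_[p,np.ones(len(p))]@R
    return c+d*((z-c[2])/d[:,2])[:,None]
def proj(n,P):
    i=camera_info(n);return cv2.projectPoints(np.array(P,float).reshape(-1,1,3),np.array(i["rvec"]),np.array(i["tvec"]),np.array(i["camera_matrix"]),np.array(i["dist"]))[0].reshape(-1,2)
def crop(n,u,v,w,s,f):
    im=camera(n)[:,:,::-1];c=im[v-w:v+w,u-w:u+w];cv2.imwrite(f,cv2.resize(c,None,fx=s,fy=s,interpolation=cv2.INTER_NEAREST));return im
E
python3 - <<'E'
from h import *
a=crop("top",246,212,16,16,"pics/t1.png");b=crop("scene",297,188,16,16,"pics/s1.png")
cv2.imwrite("pics/c1.png",np.hstack([cv2.imread("pics/t1.png")[:512],cv2.imread("pics/s1.png")])[:, :])
hsv=cv2.cvtColor(a,cv2.COLOR_BGR2HSV).astype(int)
w=(hsv[...,1]<70)&(hsv[...,2]>110);m=np.zeros_like(w);m[200:224,234:258]=1
v,u=np.nonzero(w&m);print("grey",len(u),u.mean(),v.mean(),u.min(),u.max(),v.min(),v.max());print(ray("top",[[u.mean(),v.mean()]],.163))
E
```

```text
grey 91 243.54945054945054 209.3846153846154 234 249 204 215
[[0.55534495 0.07666339 0.163     ]]
```

View pics/c1.png

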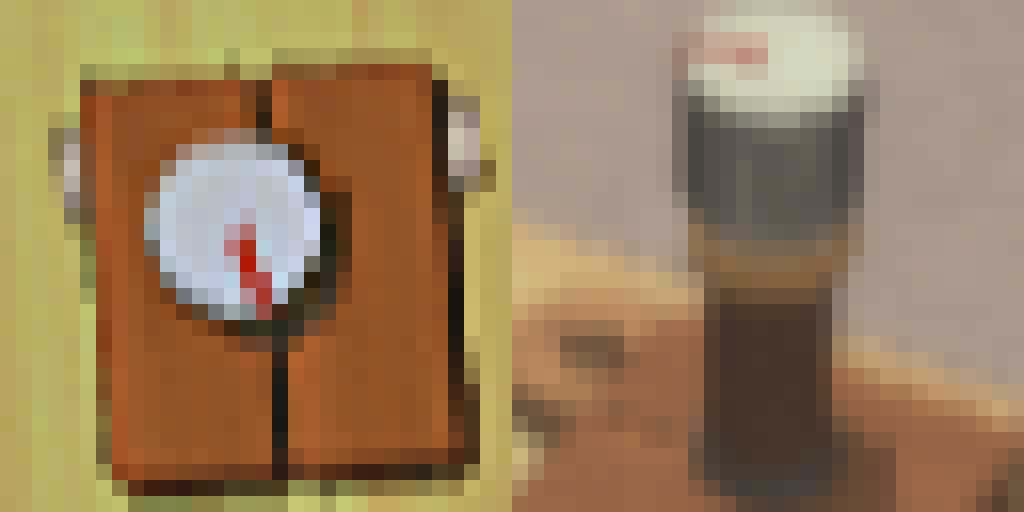

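Top view: the cap's disc is centred at about pixel (244.2,209.9) and the mark points down and right. In the scene view its top is centred at about (297.1,175.9).

```bash
cat >> h.py <<'E'
from scipy.spatial.transform import Rotation as Ro
def st(T=None):
    o=robot.get_obs();R=Ro.from_quat(o["tool_rot"]).as_matrix()
    print("t",round(o["time"],2),"p",np.round(o["position"],4),"q",np.round(o["q"],3),"F",np.round(o["ft_force"],1),"M",np.round(o["moment"],3),"w",round(o["grip_width"],4));print("x",np.round(R[:,0],4),"y",np.round(R[:,1],3))
    if T is not None: print("tool cm to",T,np.round(R.T@(np.array(T)-o["position"])*100,2))
E
python3 - <<'E'
from h import *
a=ray("top",[[244.2,209.9]],.163)[0];b=ray("scene",[[297.1,175.9]],.163)[0];print(a,b)
m=ray("top",[[230+235/16-.5,196+230/16-.5],[230+265/16-.5,196+312/16-.5]],.163);d=m[1]-m[0];print("mark deg",np.degrees(np.arctan2(d[1],d[0])))
print("bottle",ray("top",[[399,182]],.21))
T=(a+b)/2;T[2]=.235;st(T)
E
```

```text
[0.55400712 0.07501779 0.163     ] [0.55413738 0.0704399  0.163     ]
mark deg -160.39488894127217
bottle [[ 0.61344695 -0.30824733  0.21      ]]
t 0.2 p [ 0.2823 -0.5571  0.2329] q [-1.28   0.528  1.433  0.     1.181 -0.178] F [-0.4  0.4  0. ] M [-0.029  0.031  0.013] w 0.0872
x [-4.0e-04  1.3e-03 -1.0e+00] y [ 0.452 -0.892 -0.001]
tool cm to [0.55407225 0.07272884 0.235     ] [ -0.13 -43.91 -52.7 ]
```

```bash
python3 -m inch '[[[0,-2.5,-3,0,1],[0,-2.5,-3,0,1],[0,-2.5,-3,0,1],[0,-2.5,-3,0,1],[0,-2.5,-3,0,1],[0,-2.5,-3,0,1],[0,-2.5,-3,0,1],[0,-2.5,-3,0,1]]]'
python3 -m inch '[[[0,-2.5,-3,0,1],[0,-2.5,-3,0,1],[0,-2.5,-3,0,1],[0,-2.5,-3,0,1],[0,-2.5,-3,0,1],[0,-2.5,-3,0,1],[0,-2.5,-3,0,1],[0,0,0,0,1]]]'
python3 -c "
from h import *
st([.554,.0735,.235])"
```

```text
time: 0.87
position: [0.4076, -0.2697, 0.2297]
tool_rot: [-0.689, -0.157, 0.689, -0.161]
ft_force: [1.1, -0.3, 0.1]
grip_width: 0.0869
time: 1.53
position: [0.5247, -0.001, 0.2289]
tool_rot: [0.69, 0.159, -0.688, 0.162]
ft_force: [0.0, 0.3, 0.8]
grip_width: 0.0872
t 1.53 p [ 0.5247 -0.001   0.2289] q [-0.213  0.398  1.691 -0.003  1.049  0.901] F [0.  0.3 0.8] M [ 0.036 -0.047  0.043] w 0.0872
x [ 0.0035 -0.0036 -1.    ] y [ 0.442 -0.897  0.005]
tool cm to [0.554, 0.0735, 0.235] [-0.63 -5.39 -5.92]
```

```bash
python3 -m inch '[[[-0.3,-2.7,-3,0,1],[-0.3,-2.7,-2.9,0,1],[0,0,0,-0.125,1],[0,0,0,-0.125,1],[0,0,0,-0.125,1],[0,0,0,-0.125,1],[0,0,0,-0.125,1],[0,0,0,-0.125,1]]]' | tail -1
for i in 1 2 3; do python3 -m inch '[[[0,0,0,-0.125,1],[0,0,0,-0.125,1],[0,0,0,-0.125,1],[0,0,0,-0.125,1],[0,0,0,-0.125,1],[0,0,0,-0.125,1],[0,0,0,-0.125,1],[0,0,0,-0.125,1]]]' | tail -1; done
python3 -c "
from h import *
st([.554,.0735,.235])"
```

```text
grip_width: 0.087
grip_width: 0.0872
grip_width: 0.087
grip_width: 0.0872
t 4.2 p [0.5463 0.0635 0.2285] q [-0.083  0.438  1.619 -0.009  1.096 -2.719] F [-0.3 -0.1 -0.5] M [ 0.143 -0.027  0.007] w 0.0872
x [-0.0118 -0.0068 -0.9999] y [-0.877  0.481  0.007]
tool cm to [0.554, 0.0735, 0.235] [-0.67 -0.19  1.24]
```

```bash
python3 -m inch '[[[0,-0.2,1.3,0,1],[2,0,0,0,1],[2,0,0,0,1],[0,0,0,0,1]]]' | tail -1
python3 - <<'E'
from h import *
st([.554,.0735,.1425])
crop("scene",297,180,24,16,"pics/s2.png")
E
```

```text
grip_width: 0.0869
t 4.53 p [0.5571 0.0742 0.1886] q [-0.063  0.503  1.633 -0.008  1.011 -2.69 ] F [-0.2 -0.  -0.3] M [0.151 0.027 0.02 ] w 0.0869
x [-0.0064 -0.0064 -1.    ] y [-0.872  0.489  0.002]
tool cm to [0.554, 0.0735, 0.1425] [ 4.61  0.22 -0.17]
```

View pics/s2.png

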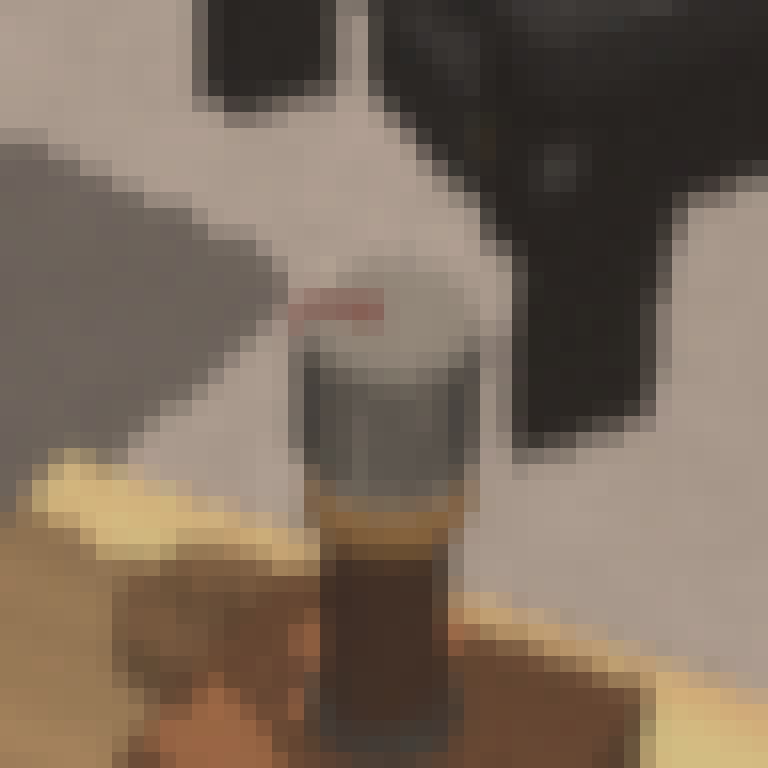

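The fingers bracket the cap, with the tips at crop (270,105) and (583,445) and the cap's top at about (390,320). I'll check this projection against the camera model.

```bash
python3 - <<'E'
from h import *
o=robot.get_obs();R=Ro.from_quat(o["tool_rot"]).as_matrix();p=o["position"]
P=[p+R@[.011,s*.0435,0] for s in(-1,1)]+[p+R@[.011,s*.0585,0] for s in(-1,1)]+[p+R@[.011,0,0],[.554,.0735,.163]]
print(np.round((proj("scene",P)-[273,156]+.5)*16))
E
```

```text
[[569. 396.]
 [294.  93.]
 [619. 452.]
 [249.  45.]
 [427. 241.]
 [403. 316.]]
```

```bash
python3 -m inch '[[[2.3,0.1,-0.1,0,1],[2.3,0.1,-0.1,0,1],[0,0,0,0,1]]]' 10| tail -1
python3 -c "
from h import *
st([.554,.0735,.1425])"
```

```text
grip_width: 0.0868
t 4.83 p [0.5591 0.0737 0.1465] q [-0.064  0.562  1.671 -0.008  0.904 -2.685] F [-0.2  0.4 -0.9] M [ 0.115  0.021 -0.019] w 0.0868
x [ 0.0038 -0.0068 -1.    ] y [-0.87   0.493 -0.007]
tool cm to [0.554, 0.0735, 0.1425] [ 0.4   0.44 -0.27]
```

```bash
python3 -m inch '[[[0.3,0.5,-0.3,0,1],[0,0,0,0,1]]]' 10| tail -1
python3 -c "
from h import *
st([.554,.0735,.1425])"
python3 -m inch '[[[0,0,0,0,0.25],[0,0,0,0,0.25],[0,0,0,0,0.25],[0,0,0,0,0.25],[0,0,0,0,0.25],[0,0,0,0,0.25]]]' 10
python3 -c "
from h import *
st([.554,.0735,.1425])"
```

```text
grip_width: 0.087
t 5.0 p [0.5541 0.0738 0.1448] q [-0.064  0.559  1.686 -0.008  0.892 -2.684] F [ 0.3 -0.3 -0.3] M [ 0.112 -0.043  0.001] w 0.087
x [ 0.005  -0.0068 -1.    ] y [-0.869  0.494 -0.008]
tool cm to [0.554, 0.0735, 0.1425] [ 0.23 -0.   -0.03]
time: 5.5
position: [0.5577, 0.0739, 0.1508]
tool_rot: [-0.36, 0.608, 0.35, 0.615]
ft_force: [-0.5, 0.2, -0.5]
grip_width: 0.0549
t 5.5 p [0.5577 0.0739 0.1508] q [-0.064  0.55   1.68  -0.008  0.895 -2.682] F [-0.5  0.2 -0.5] M [ 0.106 -0.049 -0.001] w 0.0549
x [ 0.0159 -0.0074 -0.9998] y [-0.869  0.495 -0.017]
tool cm to [0.554, 0.0735, 0.1425] [ 0.82  0.32 -0.22]
```

```bash
for i in 1 2 3 4; do python3 -m inch '[[[0,0,0,0,0.6]]]' >/dev/null; python3 -c "
from h import *
o=robot.get_obs();print(np.round(o['position'],5),np.round(o['q'],4),np.round(o['joint_velocities'],4))"; done
```

```text
[0.5579  0.07387 0.15101] [-0.0635  0.55    1.6798 -0.0082  0.8949 -2.6819] [ 0.0011 -0.0039 -0.0027 -0.0005 -0.0001  0.0002]
[0.55796 0.07384 0.15112] [-0.0635  0.5498  1.6797 -0.0082  0.895  -2.6819] [ 0.0017 -0.0024 -0.0014  0.0007 -0.      0.0007]
[0.55799 0.07382 0.15114] [-0.0636  0.5498  1.6797 -0.0082  0.895  -2.6819] [-0.0024  0.0012  0.0009  0.0024  0.0001 -0.0002]
[0.55796 0.07381 0.15107] [-0.0636  0.5499  1.6797 -0.0082  0.8951 -2.6818] [-0.0017  0.0005  0.0014 -0.0011  0.001  -0.002 ]
```

```bash
python3 -m inch '[[[0.3,0.15,-0.1,0,0.6],[0.3,0.15,-0.1,0,0.6],[0.2,0,0,0,0.6],[0,0,0,0,0.6],[0,0,0,0,0.6],[0,0,0,0,0.6]]]'|head -2
python3 -c "
from h import *
st([.554,.0735,.1425])"; python3 -m inch '[[[0,0,0,0,0.6],[0,0,0,0,0.6],[0,0,0,0,0.6]]]'|head -2
python3 -c "
from h import *
st([.554,.0735,.1425])"
```

```text
time: 6.33
position: [0.5534, 0.0735, 0.1413]
t 6.33 p [0.5534 0.0735 0.1413] q [-0.065  0.56   1.697 -0.008  0.869 -2.683] F [0.6 0.3 0.3] M [ 0.163 -0.065  0.025] w 0.0522
x [ 0.0144 -0.0073 -0.9999] y [-0.869  0.495 -0.016]
tool cm to [0.554, 0.0735, 0.1425] [-0.12 -0.06  0.03]
time: 6.58
position: [0.5536, 0.0734, 0.1414]
t 6.58 p [0.5536 0.0734 0.1414] q [-0.065  0.56   1.697 -0.008  0.869 -2.683] F [ 0.6  0.3 -0.4] M [ 0.188 -0.039  0.04 ] w 0.0523
x [ 0.0147 -0.0073 -0.9999] y [-0.868  0.495 -0.016]
tool cm to [0.554, 0.0735, 0.1425] [-0.11 -0.03  0.03]
```

```bash
python3 -m inch '[[[0,0,0,0,0.4],[0,0,0,0,0.3],[0,0,0,0,0.2],[0,0,0,0,0.2],[0,0,0,0,0.2],[0,0,0,0,0.2],[0,0,0,0,0.2]]]' 15 |head -1
python3 -c "
from h import *
st([.554,.0735,.1425])"
```

```text
time: 7.17
t 7.17 p [0.5515 0.0748 0.1415] q [-0.064  0.559  1.699 -0.006  0.873 -2.682] F [-0.5  0.3 -0.5] M [ 0.165  0.012 -0.013] w 0.0279
x [ 0.0104 -0.005  -0.9999] y [-0.868  0.496 -0.012]
tool cm to [0.554, 0.0735, 0.1425] [-0.1  -0.28  0.02]
```

```bash
cat > y.py <<'E'
from h import *
o=robot.get_obs();R=Ro.from_quat(o["tool_rot"]).as_matrix();print("t%.2f"%o["time"],"yaw_cw %.4f"%-np.arctan2(R[1,1],R[0,1]),"p",np.round(o["position"],4),"q6 %.3f"%o["q"][5],"tq6 %.3f"%o["joint_torque"][5],"F",np.round(o["ft_force"],1),"M",np.round(o["moment"],3),"w %.4f"%o["grip_width"],"x",np.round(R[:2,0],3))
E
python3 y.py
for i in 1 2 3 4; do python3 -m inch '[[[0.01,0,0,0.125,0.2],[0.01,0,0,0.125,0.2],[0.01,0,0,0.125,0.2],[0.01,0,0,0.125,0.2]]]' 20 >/dev/null; python3 y.py; done
```

```text
t7.17 yaw_cw -2.6222 p [0.5515 0.0748 0.1415] q6 -2.682 tq6 -0.044 F [-0.5  0.3 -0.5] M [ 0.165  0.012 -0.013] w 0.0279 x [ 0.01  -0.005]
t7.50 yaw_cw -2.1165 p [0.5514 0.0747 0.141 ] q6 -2.176 tq6 -0.904 F [-0.2  0.1  0.4] M [0.257 0.063 0.066] w 0.0275 x [ 0.01  -0.005]
t7.83 yaw_cw -1.6166 p [0.5515 0.0747 0.1405] q6 -1.676 tq6 -0.895 F [-0.9 -0.5  0.9] M [ 0.216 -0.026  0.081] w 0.0274 x [ 0.01  -0.006]
t8.17 yaw_cw -1.1167 p [0.5515 0.0747 0.14  ] q6 -1.175 tq6 -0.887 F [0.4 0.7 0.7] M [0.18  0.039 0.102] w 0.0273 x [ 0.01  -0.006]
t8.50 yaw_cw -0.6168 p [0.5514 0.0747 0.1395] q6 -0.674 tq6 -0.878 F [-0.9  0.2  0.7] M [0.079 0.046 0.106] w 0.0275 x [ 0.009 -0.007]
```

```bash
for i in 1 2 3 4; do python3 -m inch '[[[0.01,0,0,0.1,0.2],[0.01,0,0,0.1,0.2]]]' 20 >/dev/null; python3 y.py; done
```

```text
t8.67 yaw_cw -0.4069 p [0.5514 0.0747 0.1393] q6 -0.464 tq6 -0.710 F [1.2 0.1 0.7] M [0.108 0.065 0.1  ] w 0.0274 x [ 0.009 -0.007]
t8.83 yaw_cw -0.1979 p [0.5514 0.0747 0.1391] q6 -0.254 tq6 -0.711 F [0.  1.2 1.1] M [0.115 0.15  0.058] w 0.0273 x [ 0.008 -0.007]
t9.00 yaw_cw 0.0113 p [0.5514 0.0747 0.1388] q6 -0.045 tq6 -0.708 F [1.3 0.7 1. ] M [0.12  0.176 0.095] w 0.0270 x [ 0.008 -0.008]
t9.17 yaw_cw 0.2204 p [0.5514 0.0747 0.1386] q6 0.164 tq6 -0.704 F [-0.3  0.9 -0.2] M [0.157 0.186 0.106] w 0.0276 x [ 0.008 -0.008]
```

```bash
for i in 1 2 3 4; do python3 -m inch '[[[0.01,0,0,0.1,0.2],[0.01,0,0,0.1,0.2]]]' 20 >/dev/null; python3 y.py; done
```

```text
t9.33 yaw_cw 0.4297 p [0.5514 0.0747 0.1384] q6 0.374 tq6 -0.701 F [-0.2  0.3  0.5] M [0.187 0.221 0.131] w 0.0273 x [ 0.007 -0.008]
t9.50 yaw_cw 0.6382 p [0.5515 0.0748 0.1383] q6 0.583 tq6 -0.444 F [-0.5  1.2  1.5] M [0.294 0.08  0.323] w 0.0273 x [ 0.007 -0.008]
t9.67 yaw_cw 0.8456 p [0.552  0.0752 0.1383] q6 0.790 tq6 -0.460 F [1.1 1.7 0.9] M [ 0.398 -0.111  0.427] w 0.0276 x [ 0.008 -0.008]
t9.83 yaw_cw 1.0526 p [0.5529 0.0756 0.1384] q6 0.998 tq6 -0.472 F [-0.4  0.1  0.9] M [0.17  0.107 0.326] w 0.0278 x [ 0.01  -0.008]
```

```bash
python3 - <<'E'
from h import *
a=crop("scene",297,180,20,14,"pics/a.png");crop("top",246,212,20,14,"pics/b.png")
cv2.imwrite("pics/c3.png",np.hstack([cv2.imread("pics/b.png"),cv2.imread("pics/a.png")])[:, :])
E
```

```text
(no output)
```

View pics/c3.png

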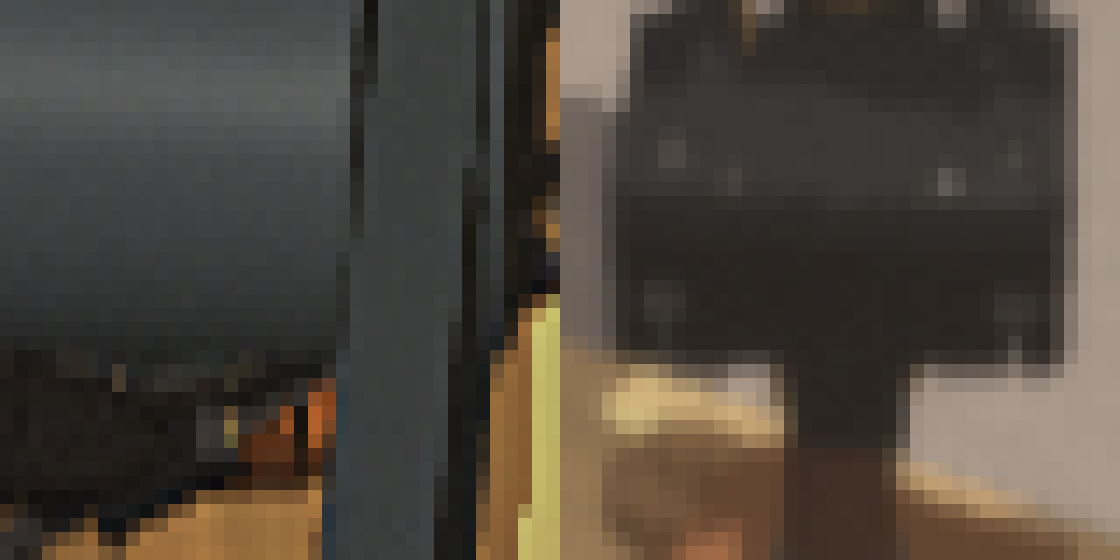

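The hand hides the cap from both cameras here. The wrench shows the stop clearly: Mz rose from 0.1 to 0.3–0.4 and the descent stopped at z = 0.1383. Now I'll reverse in small steps to see where the cap breaks loose.

```bash
for i in 1 2 3 4 5; do python3 -m inch '[[[0,0,0,-0.03,0.2]]]' 20 >/dev/null; python3 y.py; done
```

```text
t10.02 yaw_cw 1.0159 p [0.553  0.0757 0.1385] q6 0.961 tq6 0.289 F [-1.5  0.   1. ] M [ 0.098  0.176 -0.12 ] w 0.0277 x [ 0.01  -0.007]
t10.10 yaw_cw 0.9822 p [0.553  0.0758 0.1385] q6 0.927 tq6 0.162 F [0.5 0.4 0.9] M [ 0.161  0.103 -0.147] w 0.0279 x [ 0.01  -0.007]
t10.18 yaw_cw 0.9486 p [0.5529 0.0758 0.1385] q6 0.893 tq6 0.151 F [0.4 0.6 1.2] M [ 0.198  0.099 -0.104] w 0.0276 x [ 0.01  -0.007]
t10.27 yaw_cw 0.9150 p [0.5529 0.0758 0.1385] q6 0.859 tq6 0.148 F [-0.3 -0.5  0.2] M [ 0.158  0.066 -0.145] w 0.0275 x [ 0.01  -0.006]
t10.35 yaw_cw 0.8814 p [0.5529 0.0759 0.1386] q6 0.825 tq6 0.147 F [0.4 0.4 0.9] M [ 0.208  0.079 -0.176] w 0.0274 x [ 0.01  -0.006]
```

```bash
for i in 1 2 3; do python3 -m inch '[[[-0.01,0,0,-0.1,0.2],[-0.01,0,0,-0.1,0.2],[-0.01,0,0,-0.1,0.2],[-0.01,0,0,-0.1,0.2]]]' 20 >/dev/null; python3 y.py; done
```

```text
t10.68 yaw_cw 0.4557 p [0.5522 0.0764 0.139 ] q6 0.397 tq6 0.730 F [-0.4  0.7  0.5] M [ 0.153  0.105 -0.083] w 0.0276 x [ 0.008 -0.004]
t11.02 yaw_cw 0.0264 p [0.5515 0.0765 0.1394] q6 -0.034 tq6 0.736 F [-1.2  0.7  0.5] M [ 0.101  0.006 -0.066] w 0.0271 x [ 0.006 -0.002]
t11.35 yaw_cw -0.4032 p [0.5508 0.0764 0.1398] q6 -0.465 tq6 0.744 F [-0.9  0.4  1.1] M [ 0.112 -0.019 -0.066] w 0.0274 x [ 0.005 -0.001]
```

```bash
python3 -m inch '[[[-0.01,0,0,-0.06,0.2],[0,0,0,-0.05,0.2]]]' 20 >/dev/null; python3 y.py; python3 -m inch '[[[0,0,0,0,0.2],[0,0,0,0,0.2],[0,0,0,0,0.2]]]' 20 >/dev/null; python3 y.py
python3 - <<'E'
from h import *
a=crop("scene",297,180,20,14,"pics/a.png");crop("top",246,212,20,14,"pics/b.png")
cv2.imwrite("pics/c4.png",np.hstack([cv2.imread("pics/b.png"),cv2.imread("pics/a.png")])[:, :])
E
```

```text
t11.52 yaw_cw -0.5255 p [0.5506 0.0763 0.14  ] q6 -0.588 tq6 0.279 F [1.  1.4 1.1] M [ 0.121 -0.06  -0.091] w 0.0275 x [ 0.005 -0.001]
t11.77 yaw_cw -0.5285 p [0.5506 0.0763 0.14  ] q6 -0.592 tq6 -0.065 F [ 0.1  0.6 -0.6] M [ 0.182 -0.048 -0.031] w 0.0273 x [ 0.005 -0.   ]
```

View pics/c4.png

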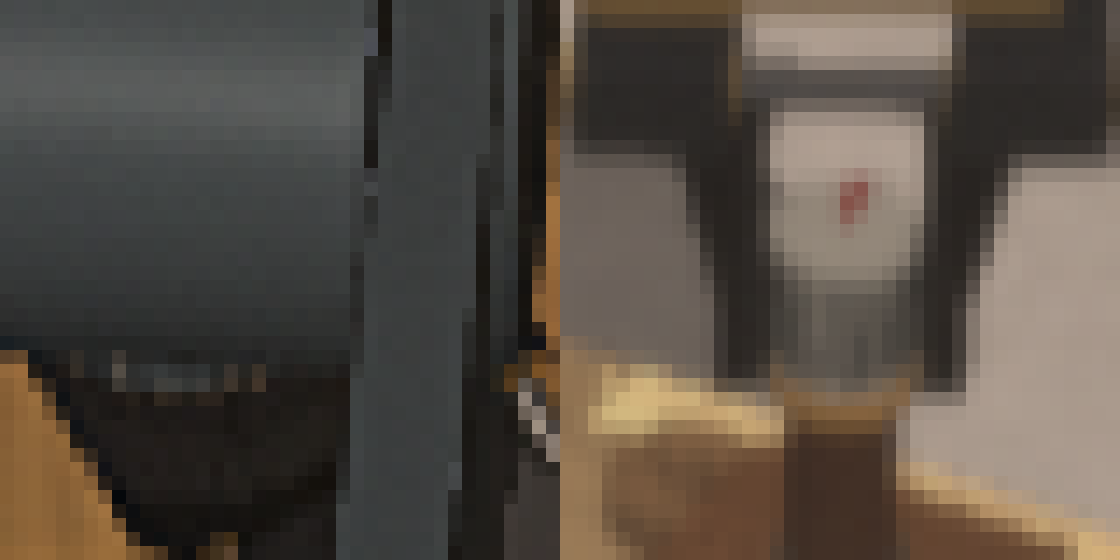

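The mark now runs from the cap's centre, about (850,225) in the right-hand crop, away from the camera. That is roughly 114° in the world frame. With the start at -160°, it matches about 3.1 rad to the stop and a quarter turn back. Cap, brass ring and fingers look properly seated, so I'm handing in while holding.

```bash
python3 y.py; python3 -c "
from rig import robot
print(robot.hand_in())"
```

```text
t11.87 yaw_cw -0.5285 p [0.5506 0.0763 0.14  ] q6 -0.592 tq6 -0.048 F [-0.6  0.4  0.1] M [ 0.211 -0.062 -0.022] w 0.0273 x [ 0.005 -0.   ]
the job is handed in; nothing more can be done
None
```

The cap is screwed on to the shoulder and backed off about a quarter turn. I handed the job in at 11.9 s with the fingers still gripping it at 20 N.

- **Screwing on:** one grasp was enough. The cap turned about 3.15 rad before it reached the stop. There the torque about the vertical rose from about 0.1 to 0.3–0.4 N m and the descent stopped, with the tool at z = 138.3 mm. The fingers slipped about 0.5 rad on the cap at the stop.
- **Backing off:** I turned the hand back about 1.57–1.58 rad from the stop, and it rose about 1.6 mm with the thread. No slip showed on the way back.
- **Final checks:** the hand was still, with wrist forces under about 1 N and an opening of 27.3 mm. The grasp point was at 148 mm, against 147.6 mm expected for the cap.
- **Mark:** in the last picture it points about 114°. The hand readings predict about 110°, so they agree within what such a coarse picture can show (roughly 5–10°).
- **Not checked:** the two cameras' first estimates of the cap's position differed by 4.6 mm in y. The fingers centred themselves on the cap when they closed. I did not look again at the loose items. The hand stayed clear of them, and the wrist forces showed no unexpected contact.

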